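Clamp a gift box in the packing jig

ROBOT

A 7-joint arm with a two-finger parallel gripper is mounted at the origin on the work surface. World frame = base frame: x ahead of the robot, y to its left, z up, the work surface at z = 0. Lengths are in m, angles in rad, forces in N, time in s.
With the tool pointing down it reaches from about 0.425 to 0.8 m from the base axis. Payload 8.3 kg.
Tool frame: the origin (TCP) lies between the finger pads; the fingertips stand 22 mm ahead of it and the grasp point (between the pads) lies 3 mm ahead of it; z points along the fingers, y is the direction in which the jaws open and shut (so a half turn about z gives the same grasp; the last joint's range is limited). The gripper opens to 85 mm and grips with 20 to 120 N. Pads are 22 mm wide; open, the fingers measure 114 mm over their backs; the gripper's body (76 mm by 85 mm) begins 54 mm behind the grasp point. The pads swing forward as they close: fully open they stand 13 mm farther back than shut.
Start: joints at [1.052, 0.383, 0.016, 1.37, -0.006, 1.388, -0.046], TCP at [0.275, -0.561, 0.253] pointing down, gripper open.
Joint ranges: [-2.95, 2.95], [-0.25, 2.06], [-1.52, 1.56], [0.18, 2.33], [-1.44, 4.58], [0.02, 2.06], [-3.01, 3.01]. Speed limits (rad/s): [2.39, 2.39, 3.01, 3.01, 3.14, 3.14, 3.14].

INTERFACE

Orientations are given as a unit quaternion [x, y, z, w].
In Python, from workcell import telemetry, get_image, order gives the robot as it stands.
- The arm moves only by the tool carry_out, never from a script. Its argument "commands" is a list of rows, each an object of numbers: "dx", "dy", "dz": the shift along the tool's x, y, z in mm; "rx", "ry", "rz": the turn, a rotation vector about the tool's x, y, z in degrees; "hand": the gripper's target within -1 to 1 (shut at 1, half-way at 0, fully open at -1). A call has 1 to 20 rows; each row shifts and turns the commanded pose from where the row before left it, along the tool's axes as they then stand; what a row does not reach is not made up. A row lasts 1/10 s, in which the tool goes at most 50 mm and 8.59 degrees, less where a joint would pass 70% of its speed; a pose out of reach is approached as far as the arm can. A call is refused whole if a number of a shift passes 50 or a number of a turn 8.59, either way. A call with a gripper value outside its range is refused whole. The fingers move at their own pace and stop on an object; "force" is the grip in N (left out, the last holds). Time passes only in rows, so rows that do not move let the fingers close. It gives the time, the measured TCP pose, the force and the opening at its end, in the units of the state.
- telemetry.get_obs(): the state, without advancing time (a new reading comes with each control period).
- get_image(name): name is "scene" or "side" or "wrist"; returns a dict with "pixels" (384x512x3 uint8, red, green, blue), "z_map" (384x512 float32, m along the optical axis (not along the pixel's ray), 0 where there is no reading), "vfov" (degrees; the focal length in pixels is half the picture's height over the tangent of half this angle, whatever the lens; pixels are square), "cx", "cy" (the principal point, pixels), "pose" (4x4, takes a point from camera to world coordinates). Camera axes: x right, y up, looking along -z (the intrinsics and any distortion apply to the point x, -y, -z); pixel columns grow to the right and rows downward; lengths in m; the calibration is good to about 2 mm. A picture is of the moment at which its call begins.
- order.hand_in(): hands the job in, once; it reports no verdict.
The state is a dict: "clock": time; "joint_positions": joint angles; "dq": joint speeds; "joint_torque": joint torques, N m; "eef_pos": TCP position; "eef_rot": TCP orientation; "ft_force": force on the tool from outside, world axes, zero at the start; "ft_torque": the same for the moment, N m; "grip_width": finger opening in m.
Only numpy, scipy, OpenCV 4.12 (cv2) and the standard library are available. Lean on these libraries where they do the work, as an engineer would, in place of code of your own. Each camera call takes 0.05 s, during which the arm holds its last target. There are 200 camera calls.

TASK

Push the gift box along the board of the packing jig until it sits squarely against the end stop under the toggle clamp, without lifting it. Then flip the clamp's handle over so that it snaps shut and its pad holds the box down, and leave the other things on the counter where they are.

Things in the scene. Friction and masses are not known exactly. Their poses are not given: they have to be found in the camera images.
- jig: Plywood board screwed to the counter, 160 (x) x 330 (y) x 12 mm, z up. Origin at counter height, below the centre of the box when home; the board spans y -120 to +210 mm, x +-80. The box slides to the jig's -y. Two guide rails along y, inner faces at x = +-53 (12 wide, top 30 mm above the counter), run from y = -35 to +185. Things below in mm, heights above the counter.
- stop_face (a point): Middle of the face of the wooden end stop, at x = 0, y = -35, height 32 in the jig's frame; its axes are the jig's. The stop is 130 wide (x), 12 thick, top at 52. Behind it two steel cheeks (28 mm over both, y -86 to -50, top at 86) carry the toggle clamp.
- gift_box: Loose closed cardboard gift box with a white lid, 90 (x) x 70 (y) x 50 mm high, 0.17 to 0.35 kg. Origin at the centre of its underside, z up. It stands on the board (height 12) between the rails, 45 to 110 mm short of home, a little crooked. Home: origin at y = 0 in the jig's frame (x = 0 +-8 by the play between the rails), axes parallel to the jig's.
- clamp (a joint): Clamp angle: 0 open (rests there); 1.25 shut with pad on the box; 1.33 end stop with no box. Handle and arm are one rigid part on a pivot along the jig's x: closing swings the handle tip up and over to the jig's +y and the arm down on the box. A spring drives it away from dead centre at 0.62 rad (0.8 N m per rad): about 5 N at the tip to start; past centre it snaps shut by itself in about 1 s.
- clamp_pivot (a point): The clamp's pivot: at x = 0, y = -65, height 78 mm in the jig's frame; its axes are the jig's.
- handle_tip (a point): Free end of the clamp's handle, 110 mm from the pivot. The handle is a bar of 10 mm diameter with a black rubber sleeve of 18 mm on its outer 77 mm. Open, it leans 0.95 rad from vertical away from the box (tip 89 mm beyond the pivot to the jig's -y, height 142), with free space behind it; shut, it leans 0.3 rad towards the box (tip height 183).
- clamp_pad: Round rubber pad, 24 mm diameter, 10 thick, under the end of the clamp's arm (steel bar 14 mm square, reaching 74 mm from the pivot); origin at the centre of its pressing face. Open, the arm stands steeply up over the stop, its end at height about 150; shut, the pad presses the middle of the lid at height 62 with about 8 N.
- spool: Bystander: empty white plastic ribbon spool standing on its flange, 64 mm diameter, 34 mm high, on the counter beside the board. Origin under its centre.
- candle_jar: Bystander: candle jar with lid, 60 mm diameter, 75 mm high, on the counter beside the board. Origin under its centre.
- tape: Bystander: desk tape dispenser, 50 x 124 mm, 65 mm high, on the counter past the open end of the board. Origin under its centre.

How it is judged:
By the outcome, as a careful person would: the job done as asked, in the order asked, and still so for the second after the job is handed in, with the robot touching nothing.
It also fails if it takes over 48 s, if anything falls off the work surface, if the arm or the gripper's body presses on something with over 40 N, if the wrist force passes 120 N, or if a joint passes its speed limit or range.

## Working session

There is one attempt and no reset: what is moved stays moved. The work goes in short steps, Python scripts to look and compute and a tool call to move; the robot and the scene stay as the last step left them, time stands still between calls to the robot, and variables do not carry over. Pictures are saved under pics/ and viewed, about 8 in all and at most 12, crops included, and the job is handed in when it is done.

Besides the shell and the picture viewer there is one more tool, called after "Emit:" as name(argument=value, ...) on one line, values as JSON. carry_out: Moves the arm, as the interface text tells. Its arguments: {"type":"object","properties":{"commands":{"type":"array","items":{"type":"object","properties":{"dx":{"type":"number"},"dy":{"type":"number"},"dz":{"type":"number"},"rx":{"type":"number"},"ry":{"type":"number"},"rz":{"type":"number"},"hand":{"type":"number"}}}},"force":{"type":"number"}},"required":["commands"]}

```bash
mkdir -p pics
cat > h.py <<'E'
import numpy as np, cv2
from workcell import telemetry, get_image, order
def snap(n,f):
    im=get_image(n); np.savez('pics/'+f+'.npz',**{k:np.array(v) for k,v in im.items()})
    cv2.imwrite('pics/'+f+'.png',cv2.cvtColor(im['pixels'],cv2.COLOR_RGB2BGR)); return im
def world(im,us,vs):
    f=192/np.tan(np.radians(float(im['vfov']))/2); us=np.array(us);vs=np.array(vs)
    d=im['z_map'][vs,us]; p=np.stack([(us-im['cx'])/f*d,-(vs-im['cy'])/f*d,-d,np.ones_like(d)],-1)
    return (p@im['pose'].T)[...,:3]
E
python3 - <<'E'
from h import *
ims=[snap(n,n+'0') for n in('scene','side')]
a=cv2.hconcat([cv2.imread('pics/scene0.png'),cv2.imread('pics/side0.png')])
for im in ims: print(im['vfov'],im['cx'],im['cy'],im['pose'].round(3).tolist(),[k for k in im])
print(telemetry.get_obs())
E
```

```text
51.732036752102964 259.59666313607846 196.20923429372976 [[0.578, -0.703, 0.414, 0.956], [0.816, 0.49, -0.307, -0.151], [0.013, 0.515, 0.857, 0.748], [0.0, 0.0, 0.0, 1.0]] ['pixels', 'z_map', 'vfov', 'cx', 'cy', 'pose']
47.18732380001909 253.3438460697728 189.56470698636963 [[-0.971, 0.108, -0.212, 0.434], [-0.237, -0.533, 0.812, 0.863], [-0.026, 0.839, 0.544, 0.631], [0.0, 0.0, 0.0, 1.0]] ['pixels', 'z_map', 'vfov', 'cx', 'cy', 'pose']
{'clock': 0.1, 'joint_positions': array([ 1.05209341,  0.38417047,  0.01637099,  1.37102871, -0.00629392,
        1.38822548, -0.04650982]), 'dq': array([ 0.00064834, -0.00190319, -0.00088382, -0.0032758 ,  0.00222819,
       -0.00029395,  0.00100022]), 'joint_torque': array([ 3.66887776e-03, -6.29131722e+01,  8.47554412e-01, -3.72758210e+01,
        1.67016388e-02,  1.03293441e-02,  8.99439260e-05]), 'eef_pos': array([ 0.27496653, -0.56080236,  0.25237781]), 'eef_rot': array([ 9.74135667e-01,  2.25962182e-01, -2.16522217e-04, -8.64649079e-04]), 'ft_force': array([0.8121756 , 0.12774104, 0.06776772]), 'ft_torque': array([ 0.00433382,  0.0039242 , -0.03558138]), 'grip_width': 0.08528712622687368}
```

View pics/scene0.png

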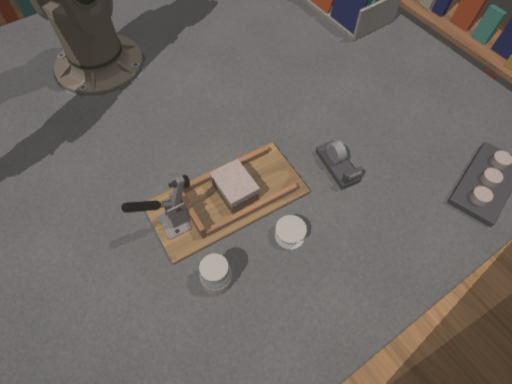

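View pics/side0.png

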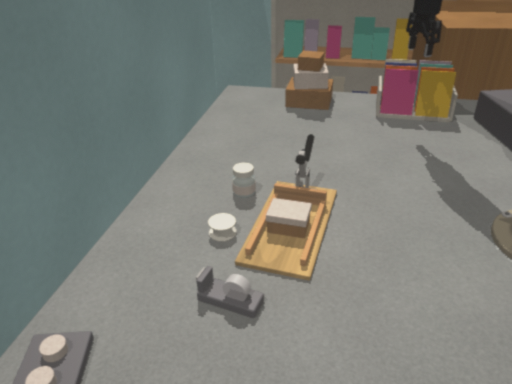

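The scene view shows the board spanning (147,207)-(275,148)-(309,189)-(180,254), with the box at (235,185), the clamp handle at (143,207), the jar at (215,272), the spool at (291,232) and the tape at (340,162). The side view agrees: box (289,217), handle tip (310,140).

Run:
```python
from h import *
P=[];C=[]
for n in('scene0','side0'):
    im=dict(np.load(f'pics/{n}.npz')); v,u=np.mgrid[0:384,0:512]
    w=world(im,u,v); ok=im['z_map']>0
    w=w[ok];c=im['pixels'][ok].astype(int)
    # known points
    pts={'scene0':[(275,148),(309,189),(180,254),(235,180),(143,207),(127,208),(215,265),(291,228),(340,162)],'side0':[(289,210),(310,140),(243,169),(222,222),(235,290),(245,265),(300,268),(335,187)]}[n]
    for p in pts: print(n,p,world(im,p[0],p[1]).round(3))
    P.append(w);C.append(c)
    wood=(c[:,0]-c[:,2]>45)
    m=wood&(w[:,2]<.02)&(w[:,2]>.004)&(np.abs(w[:,0]-.5)<.35)&(np.abs(w[:,1])<.45)
    if m.sum()<50: print('few',m.sum());continue
    r=cv2.minAreaRect((w[m][:,:2]*1000).astype(np.float32)); print(n,'board',m.sum(),r,np.median(w[m][:,2]))
    m=(w[:,2]>.054)&(w[:,2]<.070)&(c.min(1)>110)
    for q in [m]:
        from scipy.cluster.hierarchy import fcluster,linkage
        X=w[q]; X=X[(np.abs(X[:,0]-.55)<.35)&(np.abs(X[:,1])<.45)]
        if len(X)>5:
            l=fcluster(linkage(X[:,:2]),.02,'distance')
            for k in set(l):
                Y=X[l==k]
                if len(Y)>20: print(' lid?',len(Y),np.median(Y,0).round(4),cv2.minAreaRect((Y[:,:2]*1000).astype(np.float32)))
np.savez('pics/pc.npz',P=np.vstack(P),C=np.vstack(C),s=np.repeat([0,1],[len(p) for p in P]))
```

```text
scene0 (275, 148) [0.513 0.218 0.011]
scene0 (309, 189) [ 0.642  0.219 -0.001]
scene0 (180, 254) [ 0.62  -0.095  0.012]
scene0 (235, 180) [0.565 0.075 0.063]
scene0 (143, 207) [ 0.553 -0.113  0.124]
scene0 (127, 208) [ 0.552 -0.138  0.143]
scene0 (215, 265) [ 0.704 -0.059  0.077]
scene0 (291, 228) [0.708 0.113 0.034]
scene0 (340, 162) [0.636 0.31  0.023]
scene0 board 4064 ((560.6290893554688, 52.67969512939453), (328.0510559082031, 159.7179718017578), 85.63409423828125) 0.012372231607585715
 lid? 144 [0.6238 0.3084 0.0627] ((619.0690307617188, 308.78656005859375), (23.010540008544922, 39.300811767578125), 79.55843353271484)
 lid? 1220 [0.5646 0.0719 0.0624] ((562.8443603515625, 73.16404724121094), (70.37934875488281, 90.12125396728516), 87.54180145263672)
 lid? 26 [ 0.7181 -0.0849  0.0629] ((717.0387573242188, -81.48735809326172), (37.177494049072266, 8.14482307434082), 36.33443832397461)
side0 (289, 210) [0.559 0.079 0.063]
side0 (310, 140) [ 0.543 -0.125  0.136]
side0 (243, 169) [ 0.7   -0.057  0.074]
side0 (222, 222) [0.704 0.117 0.035]
side0 (235, 290) [0.616 0.32  0.045]
side0 (245, 265) [0.627 0.212 0.006]
side0 (300, 268) [0.514 0.203 0.012]
side0 (335, 187) [ 0.472 -0.137 -0.002]
side0 board 3305 ((558.4360961914062, 54.024383544921875), (334.1134338378906, 159.94215393066406), 85.60079956054688) 0.012447981662770169
 lid? 242 [0.6136 0.3136 0.0615] ((616.1238403320312, 310.0032043457031), (24.288551330566406, 40.26787567138672), 80.49296569824219)
 lid? 99 [ 0.6957 -0.0417  0.0625] ((696.77783203125, -48.040496826171875), (50.995880126953125, 25.365406036376953), 19.65930938720703)
 lid? 802 [0.5597 0.0784 0.0623] ((560.8077392578125, 74.01244354248047), (72.72518920898438, 90.78804016113281), 86.7486801147461)
```

Emit:
carry_out(commands=[{"rz":-8.5,"hand":0},{"rz":-8.5,"hand":0},{"rz":-8.5,"hand":0},{"rz":-8.5,"hand":0},{"rz":-8.5,"hand":0},{"rz":-8.5,"hand":0},{"rz":-8.5,"hand":0},{"hand":0}])

```text
invalid input
```

Emit:
carry_out(commands=[{"dx":36,"dy":11.8},{"dx":36,"dy":11.8},{"dx":36,"dy":11.8},{"dx":36,"dy":11.8},{"dx":36,"dy":11.8},{"dx":36,"dy":11.8},{"dx":36,"dy":11.8},{"dx":36,"dy":11.8},{"dx":36,"dy":11.8},{"dx":36,"dy":11.8},{"dx":36,"dy":11.8},{"dx":36,"dy":11.8},{"dx":36,"dy":11.8},{"dx":36,"dy":11.8},{"dx":36,"dy":11.8},{"dx":36,"dy":11.8},{"dx":36,"dy":11.8},{"dx":36,"dy":11.8},{"dx":36,"dy":11.8},{"dx":36,"dy":11.8}])

```text
invalid input
```

```bash
cat >> h.py <<'E'
from scipy.spatial.transform import Rotation as R
O=np.array([.5561,.0085,0]); J=R.from_euler('z',-4.4,degrees=True).as_matrix()
def st():
    o=telemetry.get_obs(); M=R.from_quat(o['eef_rot']).as_matrix()
    print('t',round(o['clock'],2),'jigTCP mm',((o['eef_pos']-O)@J*1000).round(1),'tool axes in jig\n',(J.T@M).round(3),'\nF jig',(o['ft_force']@J).round(1),'w',round(o['grip_width'],4))
def pv(X,Y): return ((np.array(X)-O)@J*1000).round(1)
E
python3 - <<'E'
from h import *
st()
im=snap('wrist','w1')
st()
E
```

```text
t 0.1 jigTCP mm [-236.6 -589.2  252.4] tool axes in jig
 [[ 0.861  0.508 -0.001]
 [ 0.508 -0.861  0.002]
 [-0.    -0.002 -1.   ]] 
F jig [0.8 0.2 0.1] w 0.0853
t 0.15 jigTCP mm [-236.6 -589.2  252.5] tool axes in jig
 [[ 0.861  0.508 -0.001]
 [ 0.508 -0.861  0.001]
 [-0.    -0.002 -1.   ]] 
F jig [ 0.4  0.2 -0.3] w 0.0853
```

View pics/w1.png

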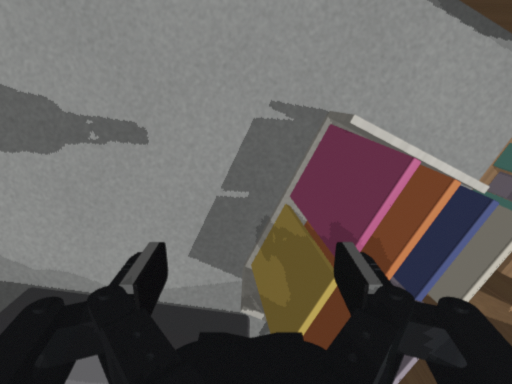

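The wrist view shows only counter and books near (330,220). The arm hasn't moved because both calls were refused. I'll retry with all fields filled.

Emit:
carry_out(commands=[{"dx":0,"dy":0,"dz":0,"rx":0,"ry":0,"rz":-8.5,"hand":0},{"dx":0,"dy":0,"dz":0,"rx":0,"ry":0,"rz":-8.5,"hand":0},{"dx":0,"dy":0,"dz":0,"rx":0,"ry":0,"rz":-8.5,"hand":0},{"dx":0,"dy":0,"dz":0,"rx":0,"ry":0,"rz":-8.5,"hand":0},{"dx":0,"dy":0,"dz":0,"rx":0,"ry":0,"rz":-8.5,"hand":0},{"dx":0,"dy":0,"dz":0,"rx":0,"ry":0,"rz":-8.5,"hand":0},{"dx":0,"dy":0,"dz":0,"rx":0,"ry":0,"rz":-8.5,"hand":0}], force=20)

```text
clock: 0.85
eef_pos: [0.275, -0.561, 0.2528]
eef_rot: [0.732, 0.682, 0.0, -0.0]
ft_force: [0.1, 0.4, 0.6]
grip_width: 0.0429
```

Emit:
carry_out(commands=[{"dx":36,"dy":11.8},{"dx":36,"dy":11.8},{"dx":36,"dy":11.8},{"dx":36,"dy":11.8},{"dx":36,"dy":11.8},{"dx":36,"dy":11.8},{"dx":36,"dy":11.8},{"dx":36,"dy":11.8},{"dx":36,"dy":11.8},{"dx":36,"dy":11.8},{"dx":36,"dy":11.8},{"dx":36,"dy":11.8},{"dx":36,"dy":11.8},{"dx":36,"dy":11.8},{"dx":36,"dy":11.8},{"dx":36,"dy":11.8},{"dx":36,"dy":11.8},{"dx":36,"dy":11.8},{"dx":36,"dy":11.8},{"dx":36,"dy":11.8}], force=20)

```text
invalid input
```

Run:
```python
from h import *
st()
im=snap('wrist','w2')
```

```text
t 0.85 jigTCP mm [-236.6 -589.4  252.8] tool axes in jig
 [[-0.006  1.    -0.   ]
 [ 1.     0.006  0.001]
 [ 0.001 -0.    -1.   ]] 
F jig [0.  0.4 0.6] w 0.0429
```

Rows need every field.

Emit:
carry_out(commands=[{"dx":48,"dy":15.8,"dz":0,"rx":0,"ry":0,"rz":0,"hand":0},{"dx":48,"dy":15.8,"dz":0,"rx":0,"ry":0,"rz":0,"hand":0},{"dx":48,"dy":15.8,"dz":0,"rx":0,"ry":0,"rz":0,"hand":0},{"dx":48,"dy":15.8,"dz":0,"rx":0,"ry":0,"rz":0,"hand":0},{"dx":48,"dy":15.8,"dz":0,"rx":0,"ry":0,"rz":0,"hand":0},{"dx":48,"dy":15.8,"dz":0,"rx":0,"ry":0,"rz":0,"hand":0},{"dx":48,"dy":15.8,"dz":0,"rx":0,"ry":0,"rz":0,"hand":0},{"dx":48,"dy":15.8,"dz":0,"rx":0,"ry":0,"rz":0,"hand":0},{"dx":48,"dy":15.8,"dz":0,"rx":0,"ry":0,"rz":0,"hand":0},{"dx":48,"dy":15.8,"dz":0,"rx":0,"ry":0,"rz":0,"hand":0},{"dx":48,"dy":15.8,"dz":0,"rx":0,"ry":0,"rz":0,"hand":0},{"dx":48,"dy":15.8,"dz":0,"rx":0,"ry":0,"rz":0,"hand":0},{"dx":48,"dy":15.8,"dz":0,"rx":0,"ry":0,"rz":0,"hand":0},{"dx":48,"dy":15.8,"dz":0,"rx":0,"ry":0,"rz":0,"hand":0},{"dx":48,"dy":15.8,"dz":0,"rx":0,"ry":0,"rz":0,"hand":0},{"dx":0,"dy":0,"dz":0,"rx":0,"ry":0,"rz":0,"hand":0},{"dx":0,"dy":0,"dz":0,"rx":0,"ry":0,"rz":0,"hand":0}], force=20)

```text
clock: 2.6
eef_pos: [0.5631, 0.133, 0.2526]
eef_rot: [0.733, 0.68, -0.0, -0.001]
ft_force: [-0.6, -0.4, 0.3]
grip_width: 0.0428
```

Run:
```python
from h import *
st()
im=snap('wrist','w3')
```

```text
t 2.6 jigTCP mm [ -2.6 124.7 252.6] tool axes in jig
 [[-0.001  1.    -0.002]
 [ 1.     0.001  0.001]
 [ 0.001 -0.002 -1.   ]] 
F jig [-0.6 -0.5  0.3] w 0.0428
```

View pics/w3.png

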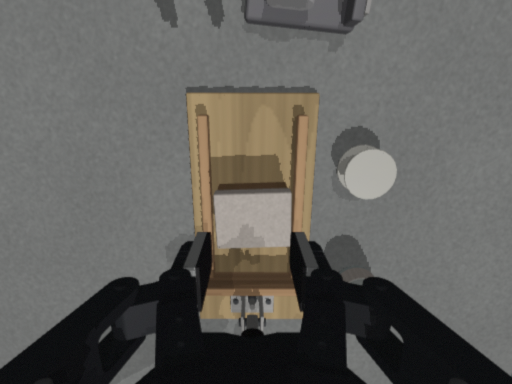

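The wrist view shows the box at (253,217) between rails (205,115-) and (302,115-), the stop at row 290, and the clamp at (252,320). I'll refine the jig's frame from its depth.

Run:
```python
from h import *
im=dict(np.load('pics/w3.npz'))
W=lambda L:[pv(world(im,[u],[v])[0],0).tolist() for u,v in L]
print('lid corners',W([(218,197),(288,196),(219,245),(288,243),(253,220)]))
print('rails',W([(203,122),(207,180),(302,122),(299,180)]))
print('board',W([(191,97),(315,97),(198,310)]))
v,u=np.mgrid[0:384,0:512]; w=world(im,u,v); p=(w-O)@J*1000
ok=im['z_map']>0
m=ok&(p[...,2]>57)&(p[...,2]<68)&(abs(p[...,0])<60)&(p[...,1]>20)&(p[...,1]<120)
print('lid',m.sum(),np.median(p[m],0),cv2.minAreaRect(p[m][:,:2].astype(np.float32)))
for s in(-1,1):
    m=ok&(abs(p[...,2]-30)<3)&(s*p[...,0]>40)&(s*p[...,0]<80)&(p[...,1]>110)&(p[...,1]<180)
    q=p[m]; print('rail',m.sum(),np.median(q,0).round(1),np.percentile(q[:,0],[2,98]).round(1),np.degrees(np.polyfit(q[:,1],q[:,0],1)[0]).round(2))
m=ok&(abs(p[...,2]-52)<3)&(abs(p[...,0])<40)&(p[...,1]<0)&(p[...,1]>-70)
print('stop',m.sum(),np.percentile(p[m][:,1],[2,50,98]))
# handle from scene/side cloud
d=np.load('pics/pc.npz');q=(d['P']-O)@J*1000;c=d['C']
m=(q[:,2]>95)&(q[:,2]<170)&(abs(q[:,0])<60)&(q[:,1]>-200)&(q[:,1]<0)
for s in(0,1):
    a=q[m&(d['s']==s)]
    for lo in range(-170,0,20):
        b=a[(a[:,1]>=lo)&(a[:,1]<lo+20)]
        if len(b): print(s,lo,len(b),b.mean(0).round(1),b[:,2].max().round(0),b[:,0].min().round(),b[:,0].max().round())
```

```text
lid corners [[-39.3, 95.5, 61.3], [40.6, 96.7, 61.4], [-40.2, 34.4, 61.9], [43.0, 36.8, 61.3], [0.7, 67.4, 62.6]]
rails [[-57.4, 176.8, 29.7], [-56.2, 106.4, 28.5], [57.7, 176.7, 29.6], [57.7, 106.8, 30.1]]
board [[-73.2, 204.5, 11.4], [74.6, 204.4, 12.5], [-24.7, 115.5, 268.9]]
lid 4193 [ 0.72818174 68.06060535 61.36352126] ((0.6832389831542969, 65.40182495117188), (90.0217514038086, 70.2585678100586), 1.8682236671447754)
rail 579 [-58.5 146.3  29.3] [-64.6 -53. ] 0.12
rail 571 [ 58.7 146.3  29.3] [53.2 64.6] 0.12
stop 510 [-53.23696673 -40.25048555 -35.03142648]
0 -170 29 [   3.7 -152.9  141.5] 146.0 -4.0 10.0
0 -150 130 [   4.9 -139.9  137.6] 147.0 -6.0 11.0
0 -130 118 [   5.  -120.1  123.8] 134.0 -5.0 10.0
0 -110 102 [   4.6 -101.1  110.6] 120.0 -4.0 11.0
0 -90 21 [  1.9 -85.6  97.4] 102.0 -4.0 6.0
0 -70 170 [  4.5 -57.9 123.2] 149.0 -4.0 9.0
0 -50 154 [  5.5 -40.8 140.3] 151.0 -7.0 13.0
0 -30 11 [  2.1 -28.9 142.1] 144.0 -7.0 10.0
1 -170 1 [  -6.6 -152.5  141.6] 142.0 -7.0 -7.0
1 -150 54 [  -2.3 -139.   138.5] 148.0 -10.0 7.0
1 -130 60 [  -2.4 -120.6  125.6] 135.0 -10.0 7.0
1 -110 53 [  -4.7 -100.7  111. ] 122.0 -10.0 4.0
1 -90 2 [ -5.4 -84.5  96.4] 97.0 -6.0 -5.0
1 -70 31 [ -3.5 -56.1 114. ] 147.0 -8.0 5.0
1 -50 109 [ -2.2 -38.5 133.3] 150.0 -12.0 10.0
1 -30 21 [  0.2 -28.8 139.6] 146.0 -9.0 10.0
```

Emit:
carry_out(commands=[{"dx":9,"dy":2.6,"dz":35,"rx":0,"ry":0,"rz":0,"hand":0},{"dx":0,"dy":0,"dz":35,"rx":0,"ry":0,"rz":0,"hand":0},{"dx":0,"dy":0,"dz":35,"rx":0,"ry":0,"rz":0,"hand":0},{"dx":0,"dy":0,"dz":35,"rx":0,"ry":0,"rz":0,"hand":0},{"dx":0,"dy":0,"dz":35,"rx":0,"ry":0,"rz":0,"hand":0},{"dx":0,"dy":0,"dz":20,"rx":0,"ry":0,"rz":0,"hand":0},{"dx":0,"dy":0,"dz":11,"rx":0,"ry":0,"rz":0,"hand":0},{"dx":0,"dy":0,"dz":0,"rx":0,"ry":0,"rz":0,"hand":0},{"dx":0,"dy":0,"dz":0,"rx":0,"ry":0,"rz":0,"hand":0}], force=20)

```text
clock: 3.55
eef_pos: [0.5675, 0.1394, 0.0485]
eef_rot: [0.734, 0.679, 0.001, 0.001]
ft_force: [-0.1, 0.9, 1.2]
grip_width: 0.0426
```

```bash
python3 -c "
from h import *
st()"
```

```text
t 3.55 jigTCP mm [  1.3 131.3  48.5] tool axes in jig
 [[ 0.001  1.     0.002]
 [ 1.    -0.001  0.   ]
 [ 0.     0.002 -1.   ]] 
F jig [-0.2  0.9  1.2] w 0.0426
```

Emit:
carry_out(commands=[{"dx":-5,"dy":0,"dz":0,"rx":0,"ry":0,"rz":0,"hand":0},{"dx":-5,"dy":0,"dz":0,"rx":0,"ry":0,"rz":0,"hand":0},{"dx":-5,"dy":0,"dz":0,"rx":0,"ry":0,"rz":0,"hand":0},{"dx":-5,"dy":0,"dz":0,"rx":0,"ry":0,"rz":0,"hand":0},{"dx":-5,"dy":0,"dz":0,"rx":0,"ry":0,"rz":0,"hand":0},{"dx":-5,"dy":0,"dz":0,"rx":0,"ry":0,"rz":0,"hand":0},{"dx":-5,"dy":0,"dz":0,"rx":0,"ry":0,"rz":0,"hand":0},{"dx":-5,"dy":0,"dz":0,"rx":0,"ry":0,"rz":0,"hand":0},{"dx":-5,"dy":0,"dz":0,"rx":0,"ry":0,"rz":0,"hand":0},{"dx":-5,"dy":0,"dz":0,"rx":0,"ry":0,"rz":0,"hand":0},{"dx":-5,"dy":0,"dz":0,"rx":0,"ry":0,"rz":0,"hand":0},{"dx":-5,"dy":0,"dz":0,"rx":0,"ry":0,"rz":0,"hand":0},{"dx":-5,"dy":0,"dz":0,"rx":0,"ry":0,"rz":0,"hand":0},{"dx":-5,"dy":0,"dz":0,"rx":0,"ry":0,"rz":0,"hand":0},{"dx":0,"dy":0,"dz":0,"rx":0,"ry":0,"rz":0,"hand":0}], force=20)

```text
clock: 5.05
eef_pos: [0.5612, 0.0688, 0.0471]
eef_rot: [0.734, 0.679, -0.001, 0.0]
ft_force: [0.7, -0.2, 0.1]
grip_width: 0.0424
```

Run:
```python
from h import *
st()
im=snap('side','s4')
cv2.imwrite('pics/s4c.png',cv2.resize(cv2.imread('pics/s4.png')[110:290,180:380],None,fx=3,fy=3))
v,u=np.mgrid[0:384,0:512]; p=(world(im,u,v)-O)@J*1000
m=(im['z_map']>0)&(abs(p[...,2]-62)<3)&(abs(p[...,0])<55)&(abs(p[...,1])<90)&(im['pixels'].min(-1)>110)
print(m.sum(),cv2.minAreaRect(p[m][:,:2].astype(np.float32)))
```

```text
t 5.05 jigTCP mm [ 0.5 60.5 47.1] tool axes in jig
 [[ 0.001  1.    -0.   ]
 [ 1.    -0.001 -0.001]
 [-0.001 -0.    -1.   ]] 
F jig [ 0.7 -0.2  0.1] w 0.0424
177 ((-16.436914443969727, -8.16290283203125), (133.91140747070312, 58.79060363769531), 67.32657623291016)
```

View pics/s4c.png

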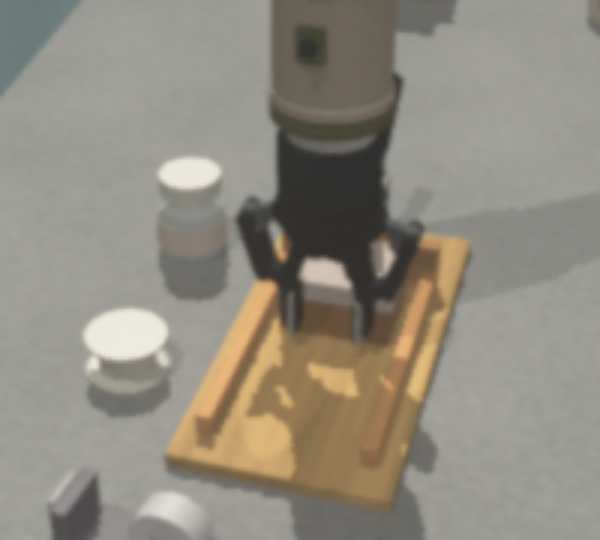

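The view shows the fingers at crop (290,315) and (362,320) behind the box, between the rails. The clamp is hidden behind the gripper. I'll carry on slowly until there is contact force at the stop.

Emit:
carry_out(commands=[{"dx":-3,"dy":0,"dz":0,"rx":0,"ry":0,"rz":0,"hand":0},{"dx":-3,"dy":0,"dz":0,"rx":0,"ry":0,"rz":0,"hand":0},{"dx":-3,"dy":0,"dz":0,"rx":0,"ry":0,"rz":0,"hand":0},{"dx":-2,"dy":0,"dz":0,"rx":0,"ry":0,"rz":0,"hand":0},{"dx":-2,"dy":0,"dz":0,"rx":0,"ry":0,"rz":0,"hand":0},{"dx":0,"dy":0,"dz":0,"rx":0,"ry":0,"rz":0,"hand":0}], force=20)

```text
clock: 5.7
eef_pos: [0.5603, 0.0567, 0.0473]
eef_rot: [0.734, 0.679, -0.0, 0.0]
ft_force: [-0.0, -0.4, 0.1]
grip_width: 0.0427
```

```bash
python3 -c "
from h import *
st()"
```

```text
t 5.7 jigTCP mm [ 0.5 48.4 47.3] tool axes in jig
 [[ 0.  1. -0.]
 [ 1. -0. -0.]
 [-0. -0. -1.]] 
F jig [ 0.  -0.4  0.1] w 0.0427
```

Emit:
carry_out(commands=[{"dx":-2,"dy":0,"dz":0,"rx":0,"ry":0,"rz":0,"hand":0},{"dx":-1,"dy":0,"dz":0,"rx":0,"ry":0,"rz":0,"hand":0},{"dx":-1,"dy":0,"dz":0,"rx":0,"ry":0,"rz":0,"hand":0},{"dx":0,"dy":0,"dz":0,"rx":0,"ry":0,"rz":0,"hand":0}], force=20)

```text
clock: 6.1
eef_pos: [0.56, 0.0532, 0.0474]
eef_rot: [0.734, 0.68, 0.0, 0.0]
ft_force: [-0.4, 0.9, -0.2]
grip_width: 0.0428
```

```bash
python3 -c "
from h import *
st()"
```

```text
t 6.1 jigTCP mm [ 0.5 44.9 47.4] tool axes in jig
 [[-0.  1.  0.]
 [ 1.  0.  0.]
 [ 0.  0. -1.]] 
F jig [-0.5  0.9 -0.2] w 0.0428
```

Emit:
carry_out(commands=[{"dx":-1,"dy":0,"dz":0,"rx":0,"ry":0,"rz":0,"hand":0},{"dx":-1,"dy":0,"dz":0,"rx":0,"ry":0,"rz":0,"hand":0},{"dx":0,"dy":0,"dz":0,"rx":0,"ry":0,"rz":0,"hand":0}], force=20)

```text
clock: 6.4
eef_pos: [0.56, 0.0529, 0.0475]
eef_rot: [0.733, 0.68, 0.001, -0.0]
ft_force: [1.1, 5.5, -1.0]
grip_width: 0.0424
```

```bash
python3 -c "
from h import *
st()"
```

```text
t 6.4 jigTCP mm [ 0.5 44.5 47.5] tool axes in jig
 [[-0.001  1.     0.001]
 [ 1.     0.001  0.002]
 [ 0.002  0.001 -1.   ]] 
F jig [ 0.7  5.6 -1. ] w 0.0424
```

Emit:
carry_out(commands=[{"dx":-1,"dy":0,"dz":0,"rx":0,"ry":0,"rz":0,"hand":0},{"dx":-0.5,"dy":0,"dz":0,"rx":0,"ry":0,"rz":0,"hand":0},{"dx":0,"dy":0,"dz":0,"rx":0,"ry":0,"rz":0,"hand":0},{"dx":0,"dy":0,"dz":0,"rx":0,"ry":0,"rz":0,"hand":0}], force=20)

```text
clock: 6.8
eef_pos: [0.56, 0.0528, 0.0476]
eef_rot: [0.733, 0.68, 0.002, -0.001]
ft_force: [1.7, 9.5, -2.5]
grip_width: 0.0426
```

Emit:
carry_out(commands=[{"dx":2,"dy":0,"dz":0,"rx":0,"ry":0,"rz":0,"hand":0},{"dx":8,"dy":0,"dz":0,"rx":0,"ry":0,"rz":0,"hand":0},{"dx":20,"dy":0,"dz":0,"rx":0,"ry":0,"rz":0,"hand":0},{"dx":30,"dy":0,"dz":0,"rx":0,"ry":0,"rz":0,"hand":0},{"dx":20,"dy":0,"dz":-20,"rx":0,"ry":0,"rz":0,"hand":0},{"dx":0,"dy":0,"dz":-40,"rx":0,"ry":0,"rz":0,"hand":0},{"dx":0,"dy":0,"dz":-40,"rx":0,"ry":0,"rz":0,"hand":0},{"dx":0,"dy":0,"dz":-40,"rx":0,"ry":0,"rz":0,"hand":0},{"dx":0,"dy":0,"dz":-40,"rx":0,"ry":0,"rz":0,"hand":0},{"dx":0,"dy":0,"dz":-25,"rx":0,"ry":0,"rz":0,"hand":0},{"dx":0,"dy":0,"dz":0,"rx":0,"ry":0,"rz":0,"hand":1},{"dx":0,"dy":0,"dz":0,"rx":0,"ry":0,"rz":0,"hand":1},{"dx":0,"dy":0,"dz":0,"rx":0,"ry":0,"rz":0,"hand":1}], force=20)

```text
clock: 8.1
eef_pos: [0.5653, 0.1291, 0.2509]
eef_rot: [0.734, 0.679, -0.001, -0.0]
ft_force: [0.3, -0.2, -0.4]
grip_width: 0.0006
```

Run:
```python
from h import *
st()
im=snap('wrist','w5')
v,u=np.mgrid[0:384,0:512]; p=(world(im,u,v)-O)@J*1000
def fit(im):
    m=(im['z_map']>0)&(abs(p[...,2]-62)<4)&(abs(p[...,0])<53)&(p[...,1]>-34)&(p[...,1]<60)
    print(m.sum(),np.median(p[m],0),cv2.minAreaRect(p[m][:,:2].astype(np.float32)))
fit(im)
```

```text
t 8.1 jigTCP mm [-1.000e-01  1.209e+02  2.509e+02] tool axes in jig
 [[ 0.     1.    -0.002]
 [ 1.    -0.    -0.001]
 [-0.001 -0.002 -1.   ]] 
F jig [ 0.3 -0.2 -0.4] w 0.0006
527 [-0.52945526 19.23445521 61.20599212] ((-0.5835914611816406, 1.0085716247558594), (90.26800537109375, 68.9097900390625), 0.2846226096153259)
```

View pics/w5.png

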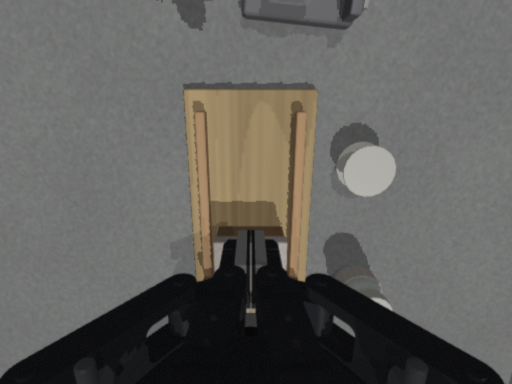

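The wrist view shows the box parallel between the rails, its back edge at row 235 (y ≈ 35 mm), turned 0.3°. Next I'll go over the clamp and down behind the handle.

Emit:
carry_out(commands=[{"dx":-45,"dy":0,"dz":0,"rx":0,"ry":0,"rz":0,"hand":1},{"dx":-45,"dy":0,"dz":0,"rx":0,"ry":0,"rz":0,"hand":1},{"dx":-45,"dy":0,"dz":0,"rx":0,"ry":0,"rz":0,"hand":1},{"dx":-45,"dy":0,"dz":0,"rx":0,"ry":0,"rz":0,"hand":1},{"dx":-45,"dy":0,"dz":0,"rx":0,"ry":0,"rz":0,"hand":1},{"dx":-45,"dy":0,"dz":0,"rx":0,"ry":0,"rz":0,"hand":1},{"dx":-45,"dy":0,"dz":0,"rx":0,"ry":0,"rz":0,"hand":1},{"dx":0,"dy":0,"dz":0,"rx":0,"ry":0,"rz":0,"hand":1},{"dx":0,"dy":0,"dz":0,"rx":0,"ry":0,"rz":0,"hand":1},{"dx":0,"dy":0,"dz":40,"rx":0,"ry":0,"rz":0,"hand":1},{"dx":0,"dy":0,"dz":40,"rx":0,"ry":0,"rz":0,"hand":1},{"dx":0,"dy":0,"dz":34,"rx":0,"ry":0,"rz":0,"hand":1},{"dx":0,"dy":0,"dz":0,"rx":0,"ry":0,"rz":0,"hand":1},{"dx":0,"dy":0,"dz":0,"rx":0,"ry":0,"rz":0,"hand":1}], force=20)

```text
clock: 9.55
eef_pos: [0.542, -0.183, 0.1386]
eef_rot: [0.733, 0.68, 0.0, -0.001]
ft_force: [-0.6, 0.4, 0.6]
grip_width: -0.0002
```

Run:
```python
from h import *
st()
im=snap('scene','c6')
cv2.imwrite('pics/c6c.png',cv2.resize(cv2.imread('pics/c6.png')[110:290,80:320],None,fx=3,fy=3))
```

```text
t 9.55 jigTCP mm [   0.6 -192.   138.6] tool axes in jig
 [[-0.002  1.    -0.001]
 [ 1.     0.002  0.001]
 [ 0.001 -0.001 -1.   ]] 
F jig [-0.6  0.4  0.6] w -0.0002
```

View pics/c6c.png

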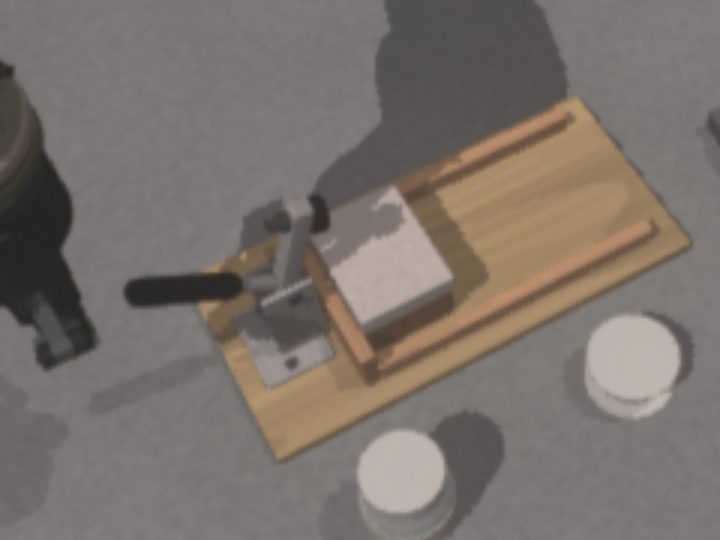

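The crop shows the box against the stop (face from (320,240) to (370,370)), the handle from (130,290) to (240,285), and the shut fingertips at (65,345), behind and below the handle tip. Now the flip.

Emit:
carry_out(commands=[{"dx":7,"dy":0,"dz":0,"rx":0,"ry":0,"rz":0,"hand":1},{"dx":7,"dy":0,"dz":0,"rx":0,"ry":0,"rz":0,"hand":1},{"dx":6,"dy":0,"dz":0,"rx":0,"ry":0,"rz":0,"hand":1},{"dx":4,"dy":0,"dz":-3,"rx":0,"ry":0,"rz":0,"hand":1},{"dx":4,"dy":0,"dz":-4,"rx":0,"ry":0,"rz":0,"hand":1},{"dx":4,"dy":0,"dz":-4,"rx":0,"ry":0,"rz":0,"hand":1},{"dx":4,"dy":0,"dz":-4,"rx":0,"ry":0,"rz":0,"hand":1},{"dx":4,"dy":0,"dz":-4,"rx":0,"ry":0,"rz":0,"hand":1},{"dx":4,"dy":0,"dz":-4,"rx":0,"ry":0,"rz":0,"hand":1},{"dx":4,"dy":0,"dz":-4,"rx":0,"ry":0,"rz":0,"hand":1},{"dx":4,"dy":0,"dz":-3,"rx":0,"ry":0,"rz":0,"hand":1},{"dx":4,"dy":0,"dz":-3,"rx":0,"ry":0,"rz":0,"hand":1},{"dx":4,"dy":0,"dz":-3,"rx":0,"ry":0,"rz":0,"hand":1},{"dx":4,"dy":0,"dz":-3,"rx":0,"ry":0,"rz":0,"hand":1},{"dx":4,"dy":0,"dz":-2,"rx":0,"ry":0,"rz":0,"hand":1}], force=20)

```text
clock: 11.1
eef_pos: [0.5472, -0.1181, 0.1805]
eef_rot: [0.734, 0.679, -0.0, 0.001]
ft_force: [-0.7, -4.1, 2.6]
grip_width: -0.0001
```

Run:
```python
from h import *
st()
im=snap('scene','c7')
v,u=np.mgrid[0:384,0:512]; p=(world(im,u,v)-O)@J*1000
m=(im['z_map']>0)&(abs(p[...,0])<16)&(abs(p[...,2]-105)<8)&(p[...,1]>-140)&(p[...,1]<20)
print(np.percentile(p[m][:,1],[0,25,50,75,100]) if m.any() else 0)
```

```text
t 11.1 jigTCP mm [   0.9 -126.9  180.5] tool axes in jig
 [[ 0.002  1.     0.001]
 [ 1.    -0.002 -0.002]
 [-0.002  0.001 -1.   ]] 
F jig [-0.4 -4.1  2.6] w -0.0001
[-79.83779155 -50.44193445 -42.67644911 -35.46646983  -5.10889196]
```

Emit:
carry_out(commands=[{"dx":4,"dy":0,"dz":-2,"rx":0,"ry":0,"rz":0,"hand":1},{"dx":4,"dy":0,"dz":-2,"rx":0,"ry":0,"rz":0,"hand":1},{"dx":4,"dy":0,"dz":-1,"rx":0,"ry":0,"rz":0,"hand":1},{"dx":4,"dy":0,"dz":-1,"rx":0,"ry":0,"rz":0,"hand":1},{"dx":4,"dy":0,"dz":-1,"rx":0,"ry":0,"rz":0,"hand":1},{"dx":0,"dy":0,"dz":0,"rx":0,"ry":0,"rz":0,"hand":1}], force=20)

```text
clock: 11.75
eef_pos: [0.5486, -0.0956, 0.1864]
eef_rot: [0.733, 0.68, 0.0, -0.0]
ft_force: [-0.6, -0.5, -0.8]
grip_width: 0.0001
```

Emit:
carry_out(commands=[{"dx":0,"dy":0,"dz":0,"rx":0,"ry":0,"rz":0,"hand":1},{"dx":0,"dy":0,"dz":0,"rx":0,"ry":0,"rz":0,"hand":1},{"dx":0,"dy":0,"dz":0,"rx":0,"ry":0,"rz":0,"hand":1},{"dx":0,"dy":0,"dz":0,"rx":0,"ry":0,"rz":0,"hand":1},{"dx":0,"dy":0,"dz":0,"rx":0,"ry":0,"rz":0,"hand":1},{"dx":0,"dy":0,"dz":0,"rx":0,"ry":0,"rz":0,"hand":1},{"dx":0,"dy":0,"dz":0,"rx":0,"ry":0,"rz":0,"hand":1},{"dx":0,"dy":0,"dz":0,"rx":0,"ry":0,"rz":0,"hand":1}], force=20)

```text
clock: 12.55
eef_pos: [0.5485, -0.0968, 0.1863]
eef_rot: [0.734, 0.68, 0.0, -0.0]
ft_force: [0.2, 0.2, 0.2]
grip_width: -0.0
```

Run:
```python
from h import *
st()
im=snap('side','s8')
cv2.imwrite('pics/s8c.png',cv2.resize(cv2.imread('pics/s8.png')[90:270,180:380],None,fx=3,fy=3))
```

```text
t 12.55 jigTCP mm [   0.5 -105.6  186.3] tool axes in jig
 [[-0.  1.  0.]
 [ 1.  0.  0.]
 [ 0.  0. -1.]] 
F jig [0.2 0.2 0.2] w -0.0
```

View pics/s8c.png

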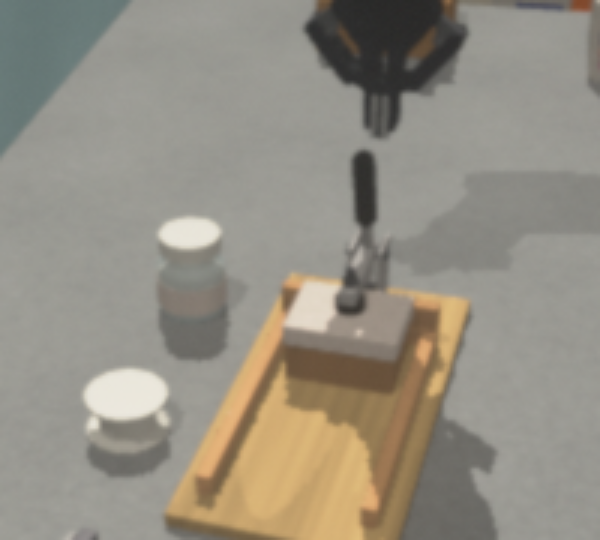

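The clamp has snapped over: its pad rests on the lid at (350,298), the handle is at (365,185), and the gripper is clear. I'll back away and verify.

Emit:
carry_out(commands=[{"dx":-20,"dy":0,"dz":0,"rx":0,"ry":0,"rz":0,"hand":1},{"dx":-30,"dy":0,"dz":0,"rx":0,"ry":0,"rz":0,"hand":1},{"dx":-30,"dy":0,"dz":-20,"rx":0,"ry":0,"rz":0,"hand":1},{"dx":-30,"dy":0,"dz":-30,"rx":0,"ry":0,"rz":0,"hand":1},{"dx":-30,"dy":0,"dz":-20,"rx":0,"ry":0,"rz":0,"hand":1},{"dx":-20,"dy":0,"dz":0,"rx":0,"ry":0,"rz":0,"hand":1},{"dx":0,"dy":0,"dz":0,"rx":0,"ry":0,"rz":0,"hand":1},{"dx":0,"dy":0,"dz":0,"rx":0,"ry":0,"rz":0,"hand":1},{"dx":0,"dy":0,"dz":0,"rx":0,"ry":0,"rz":0,"hand":1},{"dx":0,"dy":0,"dz":0,"rx":0,"ry":0,"rz":0,"hand":1}], force=20)

```text
clock: 13.6
eef_pos: [0.5366, -0.2548, 0.2561]
eef_rot: [0.733, 0.68, 0.0, -0.0]
ft_force: [0.2, 0.1, -0.3]
grip_width: 0.0
```

Run:
```python
from h import *
st()
v,u=np.mgrid[0:384,0:512]
for n in('scene','side'):
    im=snap(n,n+'9'); p=(world(im,u,v)-O)@J*1000; old=dict(np.load(f'pics/{n}0.npz')); po=(world(old,u,v)-O)@J*1000
    m=(im['z_map']>0)&(abs(p[...,2]-62)<3)&(abs(p[...,0])<53)&(p[...,1]>-34)&(p[...,1]<60)&(im['pixels'].min(-1)>80)
    print(n,'lid',m.sum(),cv2.minAreaRect(p[m][:,:2].astype(np.float32)))
    h=(abs(p[...,0])<20)&(p[...,2]>120)&(p[...,2]<210)&(p[...,1]>-90)&(p[...,1]<0)
    q=p[h]; print(' handle top z',q[:,2].max(),'lean',np.polyfit(q[:,2],q[:,1],1)[0])
    for nm,c,z in(('spool',(.706,.115),(25,40)),('jar',(.70,-.058),(66,80)),('tape',(.625,.31),(8,70))):
        c=pv([*c,0],0)
        for P in(po,p):
            k=(np.hypot(P[...,0]-c[0],P[...,1]-c[1])<70)&(P[...,2]>z[0])&(P[...,2]<z[1])&(P[...,0]>82-300*(nm=='tape')); print(' ',nm,k.sum(),np.median(P[k],0).round(1))
cv2.imwrite('pics/c9c.png',cv2.resize(cv2.imread('pics/scene9.png')[110:310,100:370],None,fx=2.9,fy=2.9))
```

```text
t 13.6 jigTCP mm [   0.7 -264.   256.1] tool axes in jig
 [[-0.003  1.    -0.   ]
 [ 1.     0.003  0.001]
 [ 0.001 -0.    -1.   ]] 
F jig [ 0.2  0.1 -0.3] w 0.0
scene lid 1033 ((0.7810401916503906, 0.2962188720703125), (91.67517852783203, 68.57667541503906), 0.08652979135513306)
 handle top z 185.04292183816085 lean 0.3354923472572837
  spool 714 [145.2 113.9  34.5]
  spool 713 [145.4 113.6  34.5]
  jar 688 [155.1 -61.   75.1]
  jar 685 [155.2 -61.1  75.1]
  tape 1161 [ 59.9 294.2  23.8]
  tape 1155 [ 59.9 294.   24.3]
side lid 579 ((-1.7982254028320312, 2.007415771484375), (89.76776885986328, 71.29219055175781), 0.26584818959236145)
 handle top z 184.3398467936596 lean 0.2564794672669899
  spool 396 [141.2 117.4  34.3]
  spool 397 [141.2 117.5  34.3]
  jar 231 [148.8 -52.8  74.7]
  jar 226 [148.6 -53.1  74.9]
  tape 1983 [ 45.9 314.5  23.4]
  tape 1988 [ 46.  314.5  23.5]
```

View pics/c9c.png

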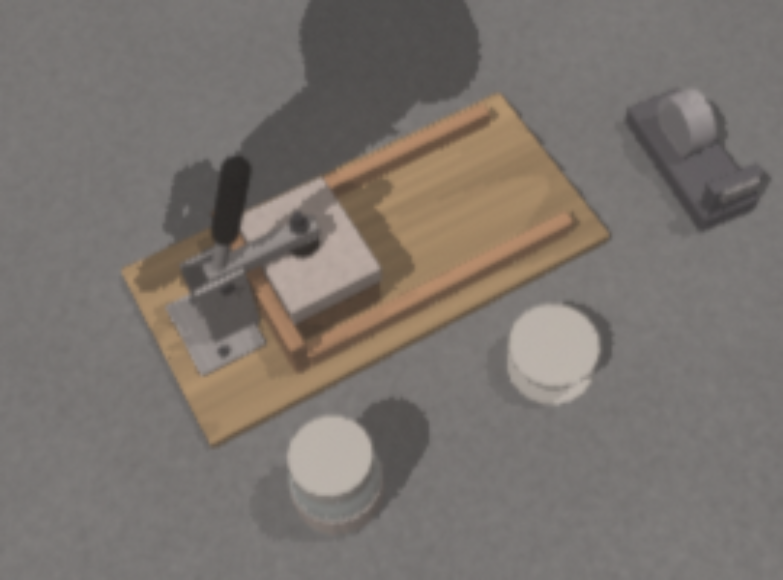

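The picture shows the pad on the middle of the lid (305,240), the box flush with the stop, the handle standing shut at (230,200), and the bystanders unmoved.

```bash
python3 -c "
from h import *
print(order.hand_in())"
```

```text
the job is handed in; nothing more can be done
None
```

The gift box is home against the end stop, the clamp is snapped shut on it, and the job was handed in at about 14 s of robot time.

- **Push:** I slid the box along the board with half-open fingers until it met the stop, pressing with about 9.5 N to square it. It was not lifted.
- **Clamp:** With shut fingers behind the handle tip I pushed it past dead centre, at about 5 N. It snapped shut by itself, and I backed the arm clear.
- **Box position:** The last checks put the box centre within 2 mm of home, turned less than 0.3°.
- **Clamp position:** The handle tip is at about 185 mm, leaning roughly 0.3 rad towards the box. The pictures show the pad on the middle of the lid.
- **Bystanders:** The spool, candle jar and tape are unmoved, to within 0.5 mm.
- **Disagreements:** The two cameras differ by about 2 to 3 mm on the box centre, close to their calibration. The pad's 8 N pressing force was not measured.
- **Refused calls:** Three early move calls were refused because rows need every field filled in. They moved nothing.

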